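# Open the oil reservoir: spin off the filler cap and set it in the drip tray

## Task

The oil reservoir on the bench is due for topping up. Unscrew its black filler cap, turning it anticlockwise (the steel cross bar through it is there to be pushed round) for some two and a half turns until the thread lets go, then lift it clear of the neck. Set the cap down (do not drop it) the right way up, inside the drip tray, and leave the fittings and the gauge beside it alone.

Things in the scene. Friction and masses are not known exactly. Their poses are not given: they have to be found in the camera images.
- cap: Black screw cap, 220 g, 61 mm tall. Origin: centre of its lower edge; z up along the screw axis, x along its cross bar. Heights above the origin: ribbed skirt and flat crown 51 mm across up to 37 mm, hub 26 mm across from 37 to 61 mm. At the start screwed home (not tight), its origin 97 mm above the reservoir's. A 21 mm plug inside fits the neck's bore, so it lifts off straight up.
- cap_bar (a point): Middle of the steel cross bar, on the screw axis, 45 mm above the cap's origin. The bar is 10 mm thick and 121 mm long over its small end balls, straight, along the cap's x axis, right through the hub. Its arms overhang the crown with nothing under them but the 84 mm reservoir cover 48 mm lower: closed fingers can stand beside an arm and push it round.
- cap_hub (a point): Centre of the hub's flat top, 61 mm above the cap's origin. The round hub, 26 mm across, stands 11 mm above the bar; it can be gripped from above with one finger either side of the bar.
- reservoir: Fixed oil reservoir: aluminium base flange 116 mm across, grey pot, aluminium cover 84 mm across with its top at 89 mm, and in its middle the upright threaded steel filler neck (37 mm over the thread). Sight glass on its -x side, small outlet on its +y side, both below 75 mm. Origin: centre of its underside on the bench, z up along the neck's axis.
- filler_mouth (a point): Centre of the neck's open mouth, 129 mm above the reservoir's origin. Oiled right-hand thread: turned anticlockwise seen from above, the cap rises 6.4 mm a turn and lets go after 2.6 turns (16.6 mm; start angle within 0.2 rad); till then it cannot be pulled off. Freed, it stands on the thread's top; turned over 0.3 turn further it clicks down, askew by up to 10 degrees.
- tray: Fixed square stainless drip tray, 140 x 140 mm outside, 136 mm inside, floor 2 mm above the bench, rim 16 mm above it. Origin: centre of its underside, z up, x and y along its sides. It stands to the left or the right of the reservoir.
- adapter_g12: Bystander: grey steel pipe adapter standing upright, 34 mm wide, 52 mm tall; origin at the centre of its underside.
- adapter_brass: Bystander: brass pipe adapter standing upright, 27 mm wide, 42 mm tall; origin at the centre of its underside.
- coupling_nut: Bystander: ribbed round coupling nut lying flat, 36 mm across, 18 mm tall; origin at the centre of its underside.
- test_gauge: Bystander: small round black-cased pressure gauge lying on its back, 99 x 67 mm, 33 mm tall; origin at the centre of its underside.

How it is judged:
By the outcome, as a careful person would: the job done as asked, in the order asked, and still so for the second after the job is handed in, with the robot touching nothing.
It also fails if it takes over 67 s, if anything falls off the work surface, if the arm or the gripper's body presses on something with over 40 N, if the wrist force passes 120 N, or if a joint passes its speed limit or range.

## Robot

A 6-joint arm with a two-finger parallel gripper is mounted at the origin on a cart in front of the work surface, level with it; the furniture and walls round the work are solid. World frame = base frame: x ahead of the robot, y to its left, z up, the work surface at z = 0. Lengths are in mm, angles in rad, forces in N, time in s.
With the tool pointing down it reaches from about 300 to 850 mm from the base axis. Payload 4.2 kg.
Tool frame: the origin (TCP) lies at the very end of the fingers, on their centre line; the grasp point (between the pads) lies 19 mm behind it; z points along the fingers, y is the line along which they close (so a half turn about z gives the same grasp; the last joint's range is limited). The gripper opens to 91 mm and grips with 3 to 60 N. Pads are 32 mm wide; open, the fingers measure 118 mm over their backs; the gripper's body (76 mm by 178 mm) begins 60 mm behind the grasp point.
Start: joints at [1.182, 0.32, 1.565, -0, 1.257, -0.02], TCP at [207.289, 536.353, 213.976] pointing down, gripper open.
Joint ranges: [-3.11, 3.11], [-0.84, 2.01], [0.21, 2.61], [-1.34, 4.49], [0.05, 2.63], [-2.56, 2.56]. Speed limits (rad/s): [2.57, 2.57, 3.14, 3.14, 3.14, 3.14].

## Interface

Orientations are given as a unit quaternion [w, x, y, z].
In Python, from station import goto, movel, move_joints, release, close, pause, ik, grab_frame, get_calibration, MotionError, sign_off, get_clock, get_joint_positions, get_qvel, get_tau, get_tcp_pos, get_ee_rot, get_ft_force, get_wrist_torque, get_width, get_gripper_force gives the robot as it stands. Calls block until the motion is done:
- goto(position, orientation): joint-space move of the TCP to a pose.
- movel(position, v=150, rot=None, threshold=None): straight line of the TCP; rot=None keeps the orientation; v is the mean speed in mm/s. With threshold (N) it stops when the force on the tool has changed by that much, and returns True; else False.
- move_joints(angles): joint-space move.
- release() and close(): open the fingers fully, or close them until they stop; the grip force is fixed at half the most.
- pause(seconds).
- ik(position, orientation): joint angles nearest the present ones, or None.
- grab_frame(name): name is "side" or "top"; returns the picture (400x640x3 uint8, blue, green, red); there is no depth.
- get_calibration(name): a dict with "mtx" (3x3 intrinsics, pixels), "k1" (the pictures are not rectified: a ray, as slopes to the right and down, at radius r is drawn at 1 + k1 r^2 times it, then the intrinsics apply), "xyz" and "orientation" of the camera in the world. Camera axes: x right, y up, looking along -z (the intrinsics and any distortion apply to the point x, -y, -z); pixel columns grow to the right and rows downward; lengths in mm; the calibration is good to about 2 mm. A picture is of the moment at which its call begins. get_calibration takes no time and is no camera call.
A pose or a line that the arm cannot do raises MotionError and nothing moves.
- sign_off(): hands the job in; it is judged then, once.
Readings, each from a call of its own:
- get_clock(): time.
- get_joint_positions(): joint angles.
- get_qvel(): joint speeds.
- get_tau(): joint torques, N m.
- get_tcp_pos(): TCP position.
- get_ee_rot(): TCP orientation.
- get_ft_force(): force on the tool from outside, world axes, zero at the start.
- get_wrist_torque(): the same for the moment, N m.
- get_width(): opening from 0.0 (shut) to 1.0 (fully open).
- get_gripper_force(): force on a finger pad.
Only numpy, scipy, OpenCV 4.12 (cv2) and the standard library are available. Lean on these libraries where they do the work, as an engineer would, in place of code of your own. Each camera call takes 0.05 s, during which the arm holds its last target. There are 200 camera calls.

## Working session

There is one attempt and no reset: what is moved stays moved. The work goes in short steps, each a Python script; the robot and the scene stay as the last script left them, time stands still between calls to the robot, and variables do not carry over. Pictures are saved under pics/ and viewed, at most 10 in all, crops included, and the job is handed in when it is done.

```bash
ls; mkdir -p pics
python3 - <<'E'
from station import *
import cv2
for n in("side","top"):
    cv2.imwrite(f"pics/{n}0.png",grab_frame(n)); print(n,get_calibration(n))
print(get_clock(),get_ee_rot(),get_width())
E
```

```text
pics
side {'mtx': array([[367.40016821,   0.        , 324.5759211 ],
       [  0.        , 367.40016821, 200.77043201],
       [  0.        ,   0.        ,   1.        ]]), 'k1': -0.0025031790812496827, 'xyz': array([559.06479998, 576.29193286, 727.84397973]), 'orientation': array([0.01291992, 0.00876264, 0.39923618, 0.9167152 ])}
top {'mtx': array([[473.46694187,   0.        , 312.57305535],
       [  0.        , 473.46694187, 188.67589467],
       [  0.        ,   0.        ,   1.        ]]), 'k1': 0.02776251517950514, 'xyz': array([ 414.20674242,  -79.63735955, 1094.27267611]), 'orientation': array([-0.70321052, -0.04528245,  0.04588103,  0.70805324])}
0.1 [-1.33240699e-04  1.83345268e-01  9.83048290e-01 -7.45328103e-04] 0.9979904139436051
```

View pics/side0.png

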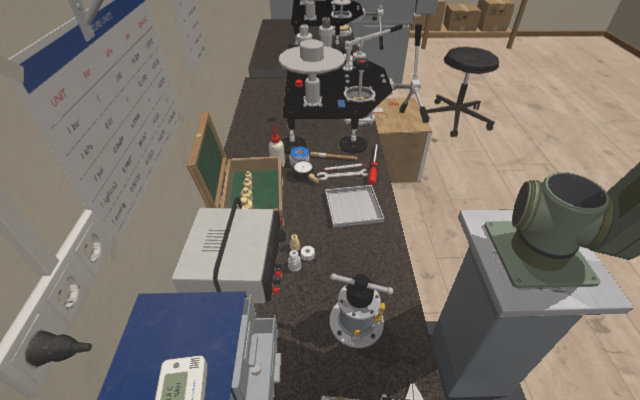

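View pics/top0.png

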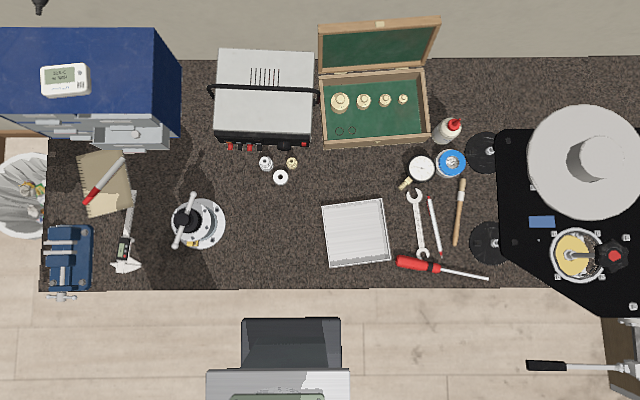

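Both views show the reservoir (top about (197,222), side about (357,310)) with its bar and hub, and the tray (top about (356,232)). I'll project known points as a check and enlarge the crops.

```bash
cat > h.py <<'E'
from station import *
import numpy as np, cv2
from scipy.spatial.transform import Rotation as R
from scipy.optimize import least_squares
def rot(q): return R.from_quat([q[1],q[2],q[3],q[0]])
def proj(n,P):
    c=get_calibration(n); p=rot(c["orientation"]).inv().apply(np.atleast_2d(P)-c["xyz"])
    u=np.c_[p[:,0],-p[:,1]]/-p[:,2:]; u=u*(1+c["k1"]*(u**2).sum(1,keepdims=True))
    return u*[c["mtx"][0,0],c["mtx"][1,1]]+c["mtx"][:2,2]
def atz(n,uv,z):
    "world xy of a pixel at height z"
    return least_squares(lambda a:(proj(n,[a[0],a[1],z])[0]-uv),[450,50]).x
def tri(uvs):
    "3D point from {cam:uv}"
    s=least_squares(lambda a:np.concatenate([proj(n,a)[0]-uv for n,uv in uvs.items()]),[450,100,100]); return s.x,s.fun
def crop(n,u0,v0,w,h,k,f,im=None):
    im=grab_frame(n) if im is None else im
    cv2.imwrite(f,cv2.resize(im[v0:v0+h,u0:u0+w],None,fx=k,fy=k,interpolation=cv2.INTER_CUBIC))
E
python3 - <<'E'
from h import *
print(proj("top",[[207,536,214],[0,0,0]]),proj("side",[[207,536,214],[0,0,0]]))
t=cv2.imread("pics/top0.png");s=cv2.imread("pics/side0.png")
a=cv2.resize(t[180:260,155:235],(400,400),interpolation=2); b=cv2.resize(s[265:345,320:400],(400,400),interpolation=2)
cv2.imwrite("pics/c1.png",np.hstack([a,b]))
a=cv2.resize(t[190:270,315:395],(400,400),interpolation=2); b=cv2.resize(s[170:250,315:395],(400,400),interpolation=2)
cv2.imwrite("pics/c2.png",np.hstack([a,b]))
E
```

```text
[[-38.00368484 372.88241581]
 [276.84958692 444.06878658]] [[651.89822681 523.59527348]
 [536.01249295 252.43788924]]
```

View pics/c1.png

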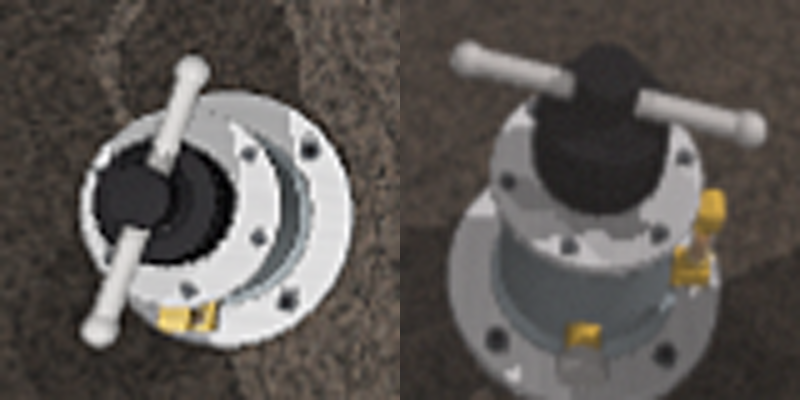

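View pics/c2.png

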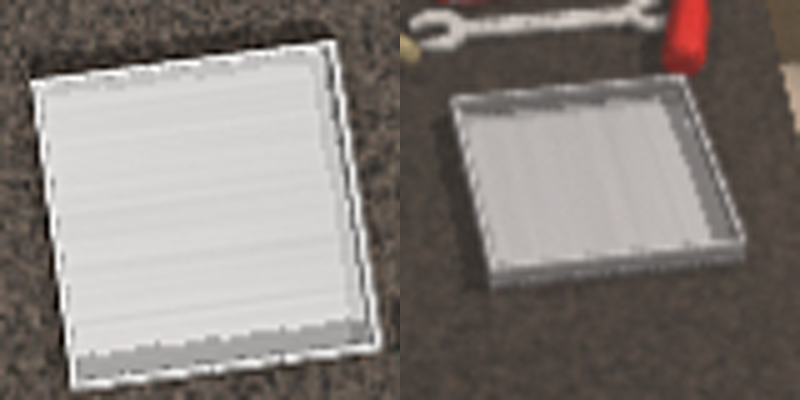

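Crop 1 (5x) shows the bar's end balls at (192,72) and (100,333) in the top view, and at (66,55) and (350,128) in the side view. The hub is near (132,197) top and (205,75) side. Crop 2 shows the tray rim corners at (33,80), (335,42), (381,348) and (75,388).

Run:
```python
from h import *
T=lambda x,y,o:np.array(o)+(np.array([x,y])+.5)/5-.5
ot=(155,180);os_=(320,265)
A=tri({"top":T(192,72,ot),"side":T(66,55,os_)});B=tri({"top":T(100,333,ot),"side":T(350,128,os_)})
H=tri({"top":T(132,197,ot),"side":T(205,75,os_)})
print(A,B,(A[0]+B[0])/2,np.linalg.norm(A[0]-B[0]),H)
for z in(142,):
  a=atz("top",T(192,72,ot),z);b=atz("top",T(100,333,ot),z);print("top only",a,b,(a+b)/2,np.arctan2(*(a-b)[::-1]))
  a=atz("side",T(66,55,os_),z);b=atz("side",T(350,128,os_),z);print("side only",a,b,(a+b)/2,np.arctan2(*(a-b)[::-1]))
print("flange",atz("top",T(216,221,ot),8))
C=[atz("top",T(*p,(315,190)),16) for p in((33,80),(335,42),(381,348),(75,388))];print("tray",np.round(C,1),np.mean(C,0))
S=[atz("side",T(*p,(315,170)),16) for p in((50,98),(284,76),(343,243),(90,272))];print("tray side",np.round(S,1),np.mean(S,0))
for n,p in dict(g12=(265,163),brass=(292,162),nut=(280,177),gauge=(421,168)).items(): print(n,atz("top",p,25))
q=ik([500,200,250],get_ee_rot());print(q)
```

```text
(array([527.67400457, 160.22959217, 144.95630283]), array([-0.04374342,  0.25528528, -0.2427259 , -0.03861949])) (array([423.70110866, 194.38698726, 143.14966932]), array([-0.05365868,  0.21412399, -0.20459055, -0.02261906])) [475.68755661 177.30828971 144.05298608] 109.4548064122793 (array([476.95316857, 179.38954082, 157.27717438]), array([-0.02241906,  0.10700239, -0.10176567, -0.01378297]))
top only [528.54640559 160.90182882] [424.13463019 194.62561393] [476.34051789 177.76372138] -0.3124113390333916
side only [527.05272316 158.22111938] [423.06222961 193.69512595] [475.05747638 175.95812267] -0.32874873557869244
flange [475.91687468 182.01661303]
tray [[ 514.9 -100.5]
 [ 531.5 -238.9]
 [ 392.9 -255.9]
 [ 376.  -118.1]] [ 453.81878399 -178.35116256]
tray side [[ 529.9 -238.5]
 [ 389.5 -255.1]
 [ 374.8 -115.3]
 [ 512.9  -97.2]] [ 451.75837198 -176.52533452]
g12 [613.02467768  27.62664363]
brass [614.94555028 -34.26155347]
nut [580.32647077  -6.80714693]
gauge [ 598.91115218 -329.32435572]
[ 3.59858838e-01  2.41409408e-01  1.58364653e+00 -1.17477940e-03
  1.31753669e+00 -8.41865797e-01]
```

```bash
cat >> h.py <<'E'
def quat(psi): return [0,np.cos(psi/2),np.sin(psi/2),0]
def jt(p,psi):
    "joints for tool down at p with yaw psi (unwrapped)"
    q=np.array(ik(list(p),quat(psi))); w=q[0]+np.pi/2-psi
    q[5]+=2*np.pi*np.round((w-q[5])/(2*np.pi)); assert abs(q[5]-w)<.2 and abs(q[5])<2.55,(q,w)
    return q
def rd(): print("t",round(get_clock(),2),"tcp",np.round(get_tcp_pos(),1),"F",np.round(get_ft_force(),1),"M",np.round(get_wrist_torque(),2),"w",round(get_width(),3),"j6",round(get_joint_positions()[5],2))
E
python3 - <<'E'
from h import *
X=[476,178]
move_joints(jt([*X,215],-.32)); rd()
movel([*X,139],v=120,threshold=12); rd()
close(); rd()
move_joints(jt([*X,139+6.4/8],-.32+np.pi/4)); rd()
E
```

```text
t 2.03 tcp [475.9 178.4 215. ] F [ 0.6 -0.  -0. ] M [-0.05  0.22 -0.02] w 0.999 j6 2.23
t 2.82 tcp [476.6 178.3 139.6] F [ 0.   0.5 -0.8] M [-0.02  0.21 -0.03] w 0.996 j6 2.23
t 3.83 tcp [476. 178. 139.] F [0.5 0.6 0.1] M [ 0.03  0.1  -0.02] w 0.279 j6 2.23
t 4.61 tcp [475.7 177.9 139.5] F [ 0.7  0.3 -2.7] M [-0.07  0.11  0.  ] w 0.276 j6 1.44
```

Run:
```python
from h import *
X=[476,178]
for a in (np.pi/2,np.pi):
    move_joints(jt([*X,139+6.4*a/2/np.pi],-.32+a)); rd()
t=grab_frame("top");s=grab_frame("side")
a=cv2.resize(t[160:260,135:235],(400,400),interpolation=2); b=cv2.resize(s[225:345,300:420],(400,400),interpolation=2)
cv2.imwrite("pics/c3.png",np.hstack([a,b]))
```

```text
t 5.38 tcp [476.  178.  140.5] F [ 0.6 -0.2 -1.4] M [-0.07  0.12 -0.01] w 0.277 j6 0.66
t 6.78 tcp [476.1 178.  142.2] F [-0.3  0.  -2.4] M [ 0.03 -0.05 -0.05] w 0.278 j6 -0.91
```

View pics/c3.png

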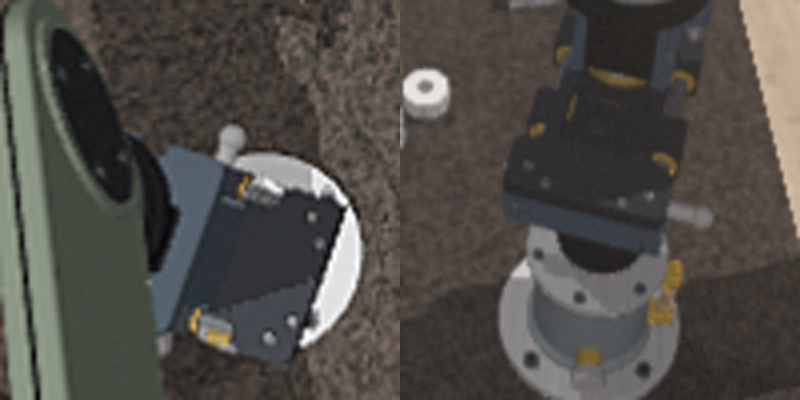

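The bar followed the gripper: its ball is at about (231,133) in the 4x crop, which is half a turn on, with no visible slip. I'll carry on with the strokes.

```bash
cat >> h.py <<'E'
X=[476,178]; E0=4.33; PE=-.32+E0
Z=lambda a:139+6.4*a/2/np.pi
def regrasp(a):
    "at total turn a and yaw PE: release, go back half a turn, grip again"
    release(); movel([*X,Z(a)+20],v=120)
    move_joints(jt([*X,Z(a)+20],PE-np.pi)); movel([*X,Z(a)],v=120,threshold=12); close()
E
python3 - <<'E'
from h import *
move_joints(jt([*X,Z(E0)],PE)); rd()
regrasp(E0); rd()
move_joints(jt([*X,Z(E0+np.pi)],PE)); rd()
release(); movel([*X,Z(E0+np.pi)+20],v=120); move_joints(jt([*X,Z(E0+np.pi)+20],PE-np.pi)); rd()
t=grab_frame("top");s=grab_frame("side")
a=cv2.resize(t[160:260,135:235],(400,400),interpolation=2); b=cv2.resize(s[225:345,300:420],(400,400),interpolation=2)
cv2.imwrite("pics/c4.png",np.hstack([a,b]))
E
```

```text
t 7.97 tcp [476.  178.  143.4] F [-0.1 -0.4 -1.5] M [ 0.11  0.07 -0.04] w 0.279 j6 -2.1
t 13.36 tcp [476.  178.  143.4] F [-0.2 -0.9  0.1] M [-0.05  0.17 -0.02] w 0.272 j6 1.04
t 16.01 tcp [476.1 178.  146.6] F [-0.1 -0.3  0.6] M [ 0.09 -0.03  0.02] w 0.276 j6 -2.1
t 20.06 tcp [476.  178.  166.5] F [ 0.5 -0.  -0. ] M [-0.13  0.15 -0.  ] w 0.998 j6 1.04
```

View pics/c4.png

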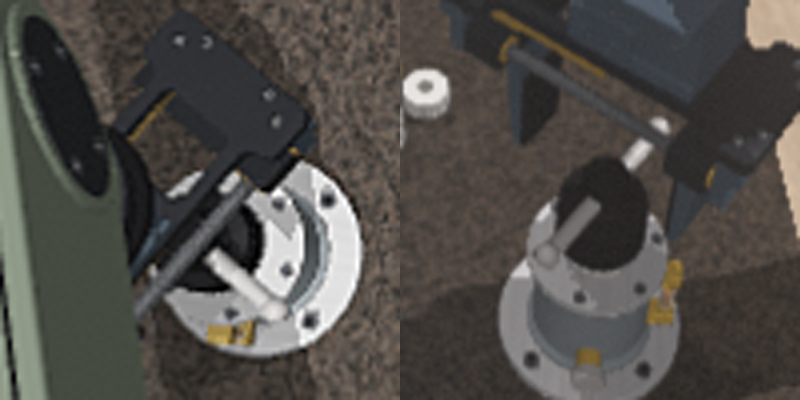

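The fingers are lifted clear. In the side crop the bar's balls are at (258,128) and (147,255). I'll check the bar's angle and then go on.

Run:
```python
from h import *
T=lambda x,y:np.array([300,225])+(np.array([x,y])+.5)*.3-.5
a=atz("side",T(258,128),149.6);b=atz("side",T(147,255),149.6)
print(a,b,(a+b)/2,np.linalg.norm(a-b),np.arctan2(*(a-b)[::-1])%np.pi)
```

```text
[439.49842359 136.39545192] [510.49086342 219.12720031] [474.99464351 177.76132611] 109.0159103318709 0.861616277712713
```

Run:
```python
from h import *
a=E0+np.pi
movel([*X,Z(a)],v=120,threshold=12); close(); rd()
for i in range(3):
    a+=np.pi; move_joints(jt([*X,Z(a)],PE)); rd()
    if i<2: regrasp(a); rd()
movel([*X,Z(a)+8],v=40,threshold=15); rd()
```

```text
t 21.49 tcp [476.  178.  146.6] F [ 0.3  0.6 -0. ] M [-0.09  0.2  -0.01] w 0.274 j6 1.04
t 24.14 tcp [476.  178.  149.8] F [ 0.5  0.7 -0.7] M [ 0.12 -0.06  0.02] w 0.279 j6 -2.1
t 29.52 tcp [476.  178.  149.8] F [-0.1 -0.4 -0.4] M [-0.08  0.1   0.04] w 0.276 j6 1.04
t 32.17 tcp [476.1 178.  153. ] F [ 0.4 -0.2  0.5] M [ 0.12  0.01 -0.06] w 0.274 j6 -2.1
t 37.56 tcp [476.  178.1 153. ] F [-0.8 -0.2 -0.2] M [-0.07  0.11  0.02] w 0.272 j6 1.04
t 40.21 tcp [476.  178.  156.1] F [ 0.4  0.  -1.2] M [ 0.12 -0.07 -0.  ] w 0.279 j6 -2.1
t 40.56 tcp [475.9 178.  164.4] F [ 0.3  0.9 -1.8] M [ 0.13 -0.08  0.  ] w 0.275 j6 -2.1
```

Run:
```python
from h import *
movel([*X,215],v=100,threshold=15); rd()
D=[453,-177.5]
move_joints(jt([*D,110],2.4) if False else jt([*D,180],2.4)); rd()
t=grab_frame("top");s=grab_frame("side")
a=cv2.resize(t[150:290,290:430],(400,400),interpolation=2); b=cv2.resize(s[100:240,290:430],(400,400),interpolation=2)
cv2.imwrite("pics/c5.png",np.hstack([a,b]))
```

```text
t 41.22 tcp [475.5 177.8 214.4] F [-1.1  0.3 -2.8] M [0.08 0.14 0.08] w 0.274 j6 -2.1
t 42.56 tcp [ 453.3 -176.8  179.9] F [ 0.1 -1.5 -2.3] M [ 0.01  0.02 -0.01] w 0.278 j6 -1.23
```

View pics/c5.png

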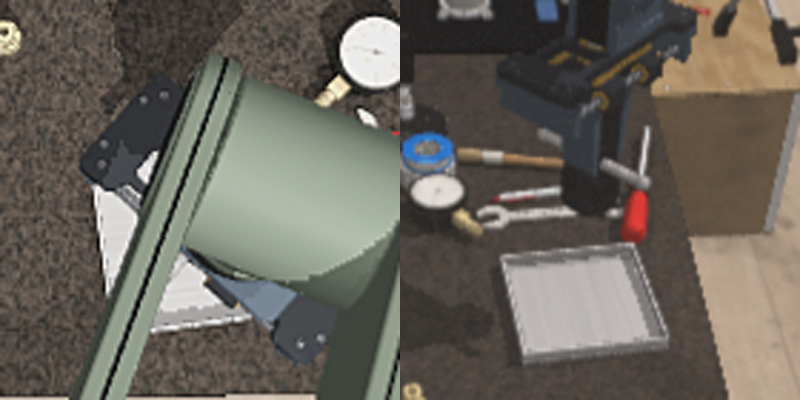

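The cap is held upright below the fingers, and the tray below it is clear. I'll lower it to contact, release, retreat and look.

Run:
```python
from h import *
D=[453,-177.5]
movel([*D,56],v=100); rd()
print(movel([*D,38],v=15,threshold=5)); rd()
p=get_tcp_pos(); pause(.2); rd()
release(); rd()
movel([*D,150],v=100); rd()
move_joints(jt([330,50,250],1.5)); rd()
s=grab_frame("side"); t=grab_frame("top")
a=cv2.resize(t[150:290,290:430],(400,400),interpolation=2); b=cv2.resize(s[150:270,290:410],(400,400),interpolation=2)
cv2.imwrite("pics/c6.png",np.hstack([a,b]))
```

```text
t 44.05 tcp [ 453.5 -177.7   56.6] F [ 0.9 -0.3 -1.6] M [-0.09 -0.01  0.02] w 0.278 j6 -1.23
True
t 44.83 tcp [ 452.9 -177.5   44.8] F [-0.9  0.5  4.2] M [ 0.02  0.05 -0.02] w 0.279 j6 -1.23
t 45.02 tcp [ 452.9 -177.5   44.9] F [-0.7  1.1  5.6] M [-0.01  0.02  0.02] w 0.277 j6 -1.23
t 46.11 tcp [ 452.1 -177.1   44.1] F [-0.1  0.5  0.2] M [-0.04 -0.03  0.  ] w 0.998 j6 -1.23
t 47.32 tcp [ 452.5 -177.3  149.4] F [-1.   0.4  0.3] M [-0.02  0.01  0.01] w 0.998 j6 -1.23
t 48.59 tcp [330.2  49.8 249.7] F [0.6 0.6 0.7] M [-0.08  0.06 -0.04] w 0.996 j6 0.19
```

View pics/c6.png

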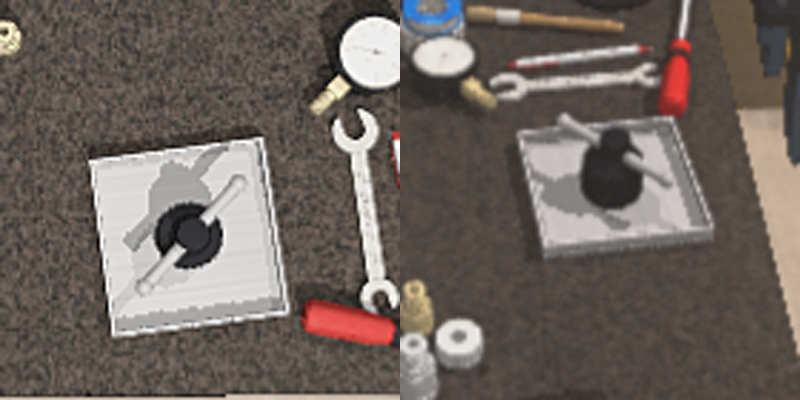

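The cap stands upright in the middle of the tray (top crop about (190,235)). The gauge and fittings haven't been touched.

```bash
python3 -c "
from station import *
print(sign_off(),get_clock())"
```

```text
the job is handed in; nothing more can be done
the job is handed in; nothing more can be done
```

The filler cap is unscrewed, lifted clear and set down upright in the middle of the drip tray, with the fittings and gauge untouched; the job was handed in at about 49 s.

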